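Park the dip oiler in its dust well, past the sprung flap

ROBOT

A 7-joint arm with a two-finger parallel gripper is mounted at the origin on a cart in front of the work surface, level with it; the furniture and walls round the work are solid. World frame = base frame: x ahead of the robot, y to its left, z up, the work surface at z = 0. Lengths are in m, angles in rad, forces in N, time in s.
With the tool pointing down it reaches from about 0.425 to 0.925 m from the base axis. Payload 6.8 kg.
Tool frame: the origin (TCP) lies on the centre line of the jaws, within the pads' length; the fingertips stand 8 mm ahead of it and the grasp point (between the pads) lies 11 mm behind it (bot.tips_ahead is the distance from the TCP to the fingertips, in m); z points along the fingers, y is the line along which they close (so a half turn about z gives the same grasp; the last joint's range is limited). The gripper opens to 85 mm and grips with 20 to 120 N. Pads are 22 mm wide; open, the fingers measure 114 mm over their backs; the gripper's body (76 mm by 85 mm) begins 54 mm behind the grasp point. The pads swing forward as they close: fully open they stand 13 mm farther back than shut.
Start: joints at [1.005, 0.477, 0.022, 1.555, -0.011, 1.109, -0.083], TCP at [0.298, -0.606, 0.239] pointing down, gripper open.
Joint ranges: [-2.96, 2.96], [-0.34, 2.1], [-1.41, 1.46], [0.24, 2.44], [-1.37, 4.51], [0.17, 1.92], [-2.96, 2.96]. Speed limits (rad/s): [2.39, 2.39, 3.14, 3.14, 3.14, 3.14, 3.14].

INTERFACE

Orientations are given as a unit quaternion [w, x, y, z].
In Python, from station import bot gives the robot as it stands.
- The arm moves only by the tool send_rows, never from a script. Its argument "deltas" is text: rows parted by semicolons, each of 4 numbers parted by spaces: the shift along the tool's x, y, z in m, then the turn about the tool's z in degrees. In form: x y z spin; .... A call has 1 to 5 rows; each row is the pose to reach, as a shift and turn from the pose commanded when the call began, along the tool's axes at that moment; what a row does not reach only later rows make up. A row lasts 1/10 s, in which the tool goes at most 50 mm and 8.59 degrees, less where a joint would pass 70% of its speed; a pose out of reach is approached as far as the arm can. A call with a gripper value outside its range is refused whole. "claw" is the opening, from 0 (shut) to 1 (fully open), set as the call begins (left out, the last holds). The fingers move at their own pace and stop on an object; "force" is the grip in N (left out, the last holds). Time passes only in rows, so rows that repeat a pose let the fingers close. It gives the time, the measured TCP pose, the force, the opening and the grip force at its end, in the units of the state.
- bot.get_obs(): the state, without advancing time (a new reading comes with each control period).
- bot.read_camera(name): name is "scene" or "top" or "wrist"; returns a dict with "img" (400x640x3 uint8, red, green, blue), "depth" (400x640 float32, m along the optical axis (not along the pixel's ray), 0 where there is no reading), "fx", "fy", "cx", "cy" (pixels), "camera_from_world" (4x4, takes a point from world to camera coordinates). Camera axes: x right, y up, looking along -z (the intrinsics and any distortion apply to the point x, -y, -z); pixel columns grow to the right and rows downward; lengths in m; the calibration is good to about 2 mm. A picture is of the moment at which its call begins.
- bot.hand_in(): hands the job in; it is judged then, once.
Trained networks look in a picture, given as the dict that the camera call returned (one of the last four; its "shot" number tells which), for a name from the list of things; names that differ only in an ending like _2 or _b are one class to them, and where a whole thing is asked for, a point or a joint stands for the part that bears it (a point fixed in the world has none). Each returns a list of dicts, best first, with "confidence" (0 to 1); they miss things now and then, are a little off and sometimes report something else, mostly with a low value. They report only what shows in the picture. A call takes as long as a camera call.
- bot.masks_of(picture, query): "mask" (400x640 bool, what is visible of it).
- bot.landmark_of(picture, query): "xyz" ([x, y, z] in m, in world coordinates, good to about 4 mm: a listed point, or the origin of a listed thing).
The state is a dict: "t": time; "q": joint angles; "joint_vel": joint speeds; "joint_torque": joint torques, N m; "eef_pos": TCP position; "tool_rot": TCP orientation; "contact_force": force on the tool from outside, world axes, zero at the start; "torque": the same for the moment, N m; "gripper_width": opening from 0.0 (shut) to 1.0 (fully open); "grasp_force": force on a finger pad.
Only numpy, scipy, OpenCV 4.12 (cv2) and the standard library are available. Lean on these libraries where they do the work, as an engineer would, in place of code of your own. Each camera call takes 0.05 s, during which the arm holds its last target. There are 200 camera calls.

TASK

Put the all-black dip oiler away upright in the grey dust well: push its foot down past the spring-return flap, which the foot must hold open as it goes in, and lower it gently, by feel, until it bears on the platform in the middle of the well, whose height is not known. Do not drop it or press it hard; only then let go so that the flap shuts round its stem. Leave the olive and the green oiler standing where they are.

Things in the scene. Friction and masses are not known exactly. Their poses are not given: they have to be found in the camera images.
- black_oiler_mid (a point): All-black dip oiler, about 30 g, 122 mm tall, upright on the 3 mm thick black pad: round rubber foot (41 mm across for its lowest 12 mm, then a cone up to 41 mm above its underside), above it a round stem 10 mm across. This point is on its axis, 61 mm above its underside; z is its axis. Grasp the stem about 10 mm below its top end, so that the fingers stay above the well's rim.
- olive_oiler_mid (a point): Oiler with olive stem and dark foot, same foot, 114 mm tall; not to be moved. Point on its axis, 57 mm above its underside.
- green_oiler_mid (a point): Oiler with green stem and pale foot, same foot, 110 mm tall; not to be moved. Point on its axis, 55 mm above its underside.
- keeper: Grey dust well, fixed: upright box, outside 63 x 59 mm, on a 90 x 84 mm foot plate; rim 102 mm above the bench. Origin at the centre of its underside, z up; x runs from the brass screw on its front to the flap's hinge, y along the hinge. Inside: x -26 to +27 mm, y -24.5 to +24.5 mm.
- keeper_mouth (a point): Centre of the well's mouth at rim height, axes as the well; the parked oiler's axis belongs here. Inside, a cork platform is clamped at a height that differs each time and is not measured: its top is 69 to 86 mm below the rim. The cork gives 1 mm per 2 N (0.6 N more while pushed at 15 mm/s) for 2 mm, then is hard.
- flap (a joint): Brass flap shutting the mouth, flush with the rim, hinge 29 mm to +x of its centre, free edge 24 mm to -x. 0 = shut, 1.5 rad = hanging open inside; a spring shuts it. The foot pushes it near the hinge: about 4 N, partly towards -x. A 32 mm notch in its free edge, to 12 mm past the centre, lets it shut round the stem once the foot's underside is 55 to 70 mm below the rim.

How it is judged:
On the way, in this order (a step that is already met when the one before it is completed fails the run):
1. the black oiler's foot, entering the mouth, holds the flap open by more than 0.9 rad (value of joint flap above 0.9 rad and horizontal distance between black_oiler_mid and keeper_mouth below 0.03 m and z of black_oiler_mid in the frame of keeper_mouth below 0.045 m and contact force between black_oiler and keeper above 0.2 N), for 0.1 s.
2. still held by the fingers, the oiler is set down on the platform (bearing on it with more than 0.7 N) (horizontal distance between black_oiler_mid and keeper_mouth below 0.03 m and z of black_oiler_mid in the frame of keeper_mouth below -0.007 m and contact force between black_oiler and keeper above 0.7 N and contact force between black_oiler and the fingers above 0.5 N), for 0.1 s.
At the end, for the whole second after the job is handed in: The black oiler stands upright (within 0.12 rad) on the well's platform, released and at rest, its axis within 8 mm of the mouth's centre, and the flap has shut round its stem (below 0.15 rad) (horizontal distance between black_oiler_mid and keeper_mouth below 0.008 m and z of black_oiler_mid in the frame of keeper_mouth below -0.004 m and angle between black_oiler's own z axis and vertical below 0.12 rad and value of joint flap below 0.15 rad and linear speed of black_oiler below 0.02 m/s and contact force between black_oiler and the fingers below 0.05 N and contact force between black_oiler and keeper above 0.1 N); the robot touches nothing.
It fails at once if the oiler is pressed or knocked against the well, its flap or its platform with more than 9 N (contact force between black_oiler and keeper above 9 N).
It fails at once if the oiler is dropped in the well (faster than 0.2 m/s while no finger holds it) (horizontal distance between black_oiler_mid and keeper_mouth below 0.03 m and z of black_oiler_mid in the frame of keeper_mouth below 0.045 m and contact force between black_oiler and the fingers below 0.2 N and linear speed of black_oiler above 0.2 m/s).
It fails at once if the robot pushes the well or its flap with more than 9 N (contact force between keeper and the fingers above 9 N or contact force between keeper and the arm above 9 N).
It fails at once if the olive or the green oiler is moved by more than 20 mm (distance of any of olive_oiler_mid, green_oiler_mid from where it was at the start of the episode above 0.02 m).
It also fails if it takes over 45 s, if anything falls off the work surface, if the arm or the gripper's body presses on something with over 40 N, if the wrist force passes 120 N, or if a joint passes its speed limit or range.

## Working session

There is one attempt and no reset: what is moved stays moved. The work goes in short steps, Python scripts to look and compute and a tool call to move; the robot and the scene stay as the last step left them, time stands still between calls to the robot, and variables do not carry over. Pictures are saved under pics/ and viewed, at most 10 in all, crops included, and the job is handed in when it is done.

Besides the shell and the picture viewer there is one more tool, called after "Call:" by a JSON object that holds its "api" and its "payload", one argument or row to a line. send_rows: Moves the arm, as the interface text tells. Its arguments: {"type":"object","properties":{"deltas":{"type":"string"},"claw":{"type":"number"},"force":{"type":"number"}},"required":["deltas"]}

```bash
mkdir -p pics; ls; python3 - <<'E'
from station import bot
import cv2,numpy as np
o=bot.get_obs();print({k:np.round(v,3).tolist() for k,v in o.items()}, bot.tips_ahead)
ims=[]
for c in ["top","scene"]:
    p=bot.read_camera(c);ims.append(p["img"])
    for n in ["black_oiler_mid","olive_oiler_mid","green_oiler_mid","keeper","keeper_mouth"]:
        print(c,n,[(np.round(d["xyz"],4).tolist(),round(d["confidence"],2)) for d in bot.landmark_of(p,n)][:2])
cv2.imwrite("pics/a.png",cv2.resize(np.vstack(ims)[:,:,::-1],(480,600)))
E
```

```text
pics
{'t': 0.0, 'q': [1.005, 0.478, 0.022, 1.556, -0.011, 1.109, -0.083], 'joint_vel': [0.001, 0.001, -0.001, -0.001, 0.001, 0.0, 0.0], 'joint_torque': [-0.0, -59.645, 1.608, -28.12, 0.012, 0.009, -0.0], 'eef_pos': [0.298, -0.605, 0.238], 'tool_rot': [-0.001, 0.974, 0.227, -0.0], 'contact_force': [0.493, -0.012, -0.313], 'torque': [-0.03, -0.013, -0.019], 'grasp_force': 0.0, 'gripper_width': 1.005} 0.008
top black_oiler_mid [([0.4412, -0.0522, 0.0636], 0.61)]
top olive_oiler_mid [([0.4893, -0.1118, 0.0634], 0.58)]
top green_oiler_mid [([0.4478, -0.1928, 0.0548], 0.52)]
top keeper [([0.4423, 0.0915, 0.0014], 0.79)]
top keeper_mouth [([0.4383, 0.091, 0.1036], 0.9)]
scene black_oiler_mid [([0.4358, -0.0531, 0.0667], 0.64), ([0.4437, 0.0936, 0.0012], 0.45)]
scene olive_oiler_mid []
scene green_oiler_mid [([0.4503, -0.1876, 0.0561], 0.67)]
scene keeper [([0.4423, 0.0891, 0.0025], 0.95), ([0.437, -0.0528, 0.0666], 0.44)]
scene keeper_mouth [([0.442, 0.094, 0.0965], 0.8)]
```

View pics/a.png

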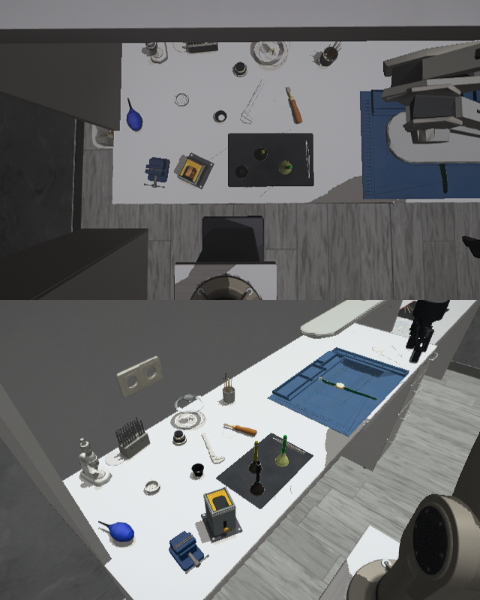

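```bash
cat > h.py <<'E'
from station import bot
import cv2,numpy as np
def cloud(p):
    d=p["depth"];v,u=np.mgrid[:d.shape[0],:d.shape[1]]
    c=np.stack([(u-p["cx"])/p["fx"]*d,-(v-p["cy"])/p["fy"]*d,-d,np.ones_like(d)],-1)
    w=c@np.linalg.inv(p["camera_from_world"]).T
    w[d==0]=np.nan
    return w[...,:3]
def proj(p,X):
    c=p["camera_from_world"]@np.r_[X,1];return p["cx"]+p["fx"]*c[0]/-c[2],p["cy"]-p["fy"]*c[1]/-c[2]
def crop(p,X,h,size):
    u,v=map(int,proj(p,X));u0=max(u-h,0);v0=max(v-h,0);print("crop",u0,v0,"scale",size/2/h)
    return cv2.resize(np.ascontiguousarray(p["img"][v0:v0+2*h,u0:u0+2*h,::-1]),(size,size),interpolation=cv2.INTER_CUBIC)
E
python3 - <<'E'
from h import *
ims=[]
for c in ["top","scene"]:
    p=bot.read_camera(c);w=cloud(p)
    near=np.hypot(w[...,0]-.442,w[...,1]-.091)<.07
    for lo,hi in [(.09,.115),(.003,.115)]:
        m=near&(w[...,2]>lo)&(w[...,2]<hi)
        r=cv2.minAreaRect((w[m][:,:2]*1000).astype(np.float32));print(c,lo,m.sum(),np.round(w[m].mean(0),4),r)
    for n in ["black_oiler_mid","olive_oiler_mid","green_oiler_mid"]:
      for d in bot.masks_of(p,n)[:1]:
        q=w[d["mask"]];q=q[(q[:,2]>.06)&(q[:,2]<.14)];print(n,len(q),np.round(np.median(q,0),4) if len(q) else "")
    ims.append(crop(p,[.442,.091,.1],35,300));ims.append(crop(p,[.45,-.1,.05],50,300))
cv2.imwrite("pics/b.png",np.vstack([np.hstack(ims[:2]),np.hstack(ims[2:])]))
E
```

```text
top 0.09 596 [0.4448 0.0892 0.1012] ((442.54791259765625, 91.27862548828125), (60.814781188964844, 65.3770523071289), 64.66461181640625)
top 0.003 1452 [0.4424 0.0859 0.054 ] ((440.1075134277344, 91.07418823242188), (128.124267578125, 135.66709899902344), 24.986976623535156)
black_oiler_mid 21 [ 0.4386 -0.0529  0.1237]
olive_oiler_mid 27 [ 0.4926 -0.1119  0.1148]
green_oiler_mid 31 [ 0.4504 -0.1875  0.1091]
crop 219 191 scale 4.285714285714286
crop 292 172 scale 3.0
scene 0.09 765 [0.4373 0.0956 0.0981] ((437.8336181640625, 93.79291534423828), (60.8597412109375, 64.769775390625), 64.51353454589844)
scene 0.003 2267 [0.4308 0.1009 0.0606] ((437.66754150390625, 94.39939880371094), (81.65848541259766, 88.73551940917969), 64.83988952636719)
olive_oiler_mid 91 [ 0.4884 -0.1083  0.0885]
green_oiler_mid 55 [ 0.4449 -0.1853  0.0952]
crop 256 229 scale 4.285714285714286
crop 302 172 scale 3.0
```

View pics/b.png

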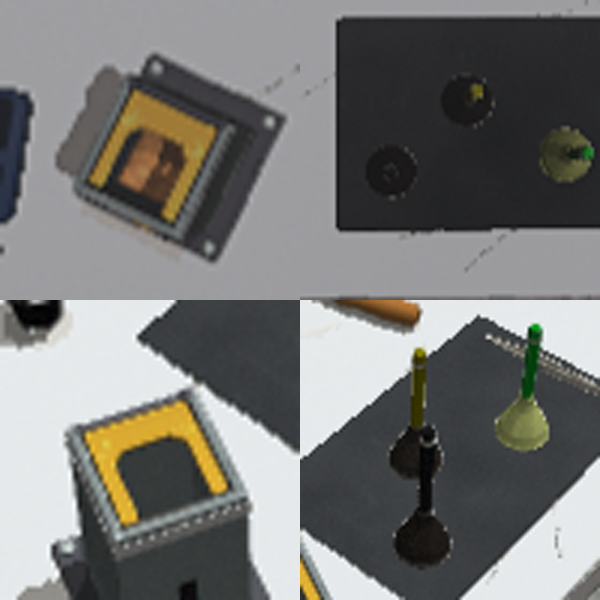

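The top view (left) shows the well's notched flap with the hinge towards the far right, so the well's yaw is about -25°. The black oiler is at the lower left of the pad. Next I move over it with the tool y axis along the well's x.

Call:
{"api": "send_rows", "payload": {
  "deltas": "0.032 -0.037 0 -7.7; 0.064 -0.075 0 -15.4; 0.096 -0.112 0 -23.1; 0.128 -0.150 0 -30.8; 0.16 -0.187 0 -38.4",
  "claw": 0.6,
  "force": 25
}}

```text
t: 1.5
eef_pos: [0.3594, -0.3651, 0.2395]
tool_rot: [0.0, 0.844, 0.537, 0.0]
contact_force: [1.6, 0.2, -0.5]
gripper_width: 0.599
grasp_force: 0.0
```

```bash
cat >> h.py <<'E'
from scipy.spatial.transform import Rotation as R
def tool():
    o=bot.get_obs();q=o["tool_rot"];M=R.from_quat([q[1],q[2],q[3],q[0]]).as_matrix()
    return o,M,np.array(o["eef_pos"])
def to(X,M=None):
    o,M,e=tool();print("t",round(o["t"],2),"eef",np.round(e,4),"yaw_y",np.degrees(np.arctan2(M[1,1],M[0,1])).round(2),"tilt",np.degrees(np.arccos(-M[2,2])).round(2),"F",np.round(o["contact_force"],2),"w",round(o["gripper_width"],3),"shift",np.round(M.T@(np.array(X)-e),4))
E
python3 -c "
from h import *
to([.4386,-.0529,.20])"
```

```text
t 1.5 eef [ 0.3594 -0.3651  0.2395] yaw_y -25.06 tilt 0.04 F [ 1.63  0.23 -0.55] w 0.599 shift [ 0.3164 -0.0606  0.0394]
```

Call:
{"api": "send_rows", "payload": {
  "deltas": "0.045 -0.009 0 0; 0.09 -0.018 0 0; 0.135 -0.027 0 0; 0.18 -0.036 0 0; 0.22 -0.044 0 0"
}}

```text
t: 2.0
eef_pos: [0.4141, -0.1472, 0.2397]
tool_rot: [0.0, 0.845, 0.535, 0.0]
contact_force: [1.0, 0.5, 0.8]
gripper_width: 0.604
grasp_force: 0.0
```

Call:
{"api": "send_rows", "payload": {
  "deltas": "0.03 -0.005 0 0; 0.055 -0.01 0 0; 0.07 -0.013 0 0;0.07 -0.013 0 0"
}}

```text
t: 2.4
eef_pos: [0.4326, -0.0785, 0.2396]
tool_rot: [0.0, 0.844, 0.536, 0.001]
contact_force: [0.2, -1.0, -0.1]
gripper_width: 0.6
grasp_force: 0.0
```

```bash
python3 - <<'E'
from h import *
to([.4386,-.0529,.20])
p=bot.read_camera("wrist");w=cloud(p)
for n in ["black_oiler_mid","keeper_mouth"]:
    print(n,[(np.round(d["xyz"],4).tolist(),round(d["confidence"],2)) for d in bot.landmark_of(p,n)][:2])
for nm,X in [("b",(.4386,-.0529,.12)),("well",(.441,.0915,.102))]: print(nm,proj(p,X))
m=(w[...,2]>.09)&(w[...,2]<.14)&(np.hypot(w[...,0]-.4386,w[...,1]+.0529)<.025);print(m.sum(),np.round(np.nanmedian(w[m],0),4),np.round(np.nanmin(w[m],0),4),np.round(np.nanmax(w[m],0),4))
cv2.imwrite("pics/c.png",p["img"][:,:,::-1])
E
```

```text
t 2.4 eef [ 0.4326 -0.0785  0.2396] yaw_y -25.14 tilt 0.06 F [ 0.22 -0.96 -0.06] w 0.6 shift [ 0.0257 -0.0054  0.0397]
black_oiler_mid [([0.4358, -0.0533, 0.0648], 0.81)]
keeper_mouth []
b (np.float64(310.365103078484), np.float64(162.5025354236249))
well (np.float64(233.321417950843), np.float64(-9.0349919139245))
180 [ 0.4391 -0.0502  0.1236] [ 0.4338 -0.0571  0.0906] [ 0.4431 -0.047   0.1275]
```

View pics/c.png

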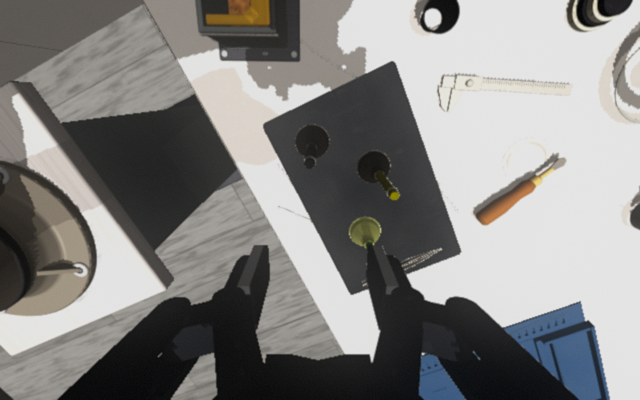

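Call:
{"api": "send_rows", "payload": {
  "deltas": "0.013 -0.003 0.03 0; 0.026 -0.006 0.06 0; 0.026 -0.006 0.08 0; 0.026 -0.006 0.08 0"
}}

```text
t: 2.95
eef_pos: [0.4356, -0.0555, 0.157]
tool_rot: [-0.002, 0.845, 0.534, -0.002]
contact_force: [0.5, -0.8, 0.2]
gripper_width: 0.6
grasp_force: 0.0
```

```bash
python3 - <<'E'
from h import *
to([.4385,-.0525,.104])
p=bot.read_camera("wrist");w=cloud(p)
m=(w[...,2]>.118)&(w[...,2]<.132)&(np.hypot(w[...,0]-.4386,w[...,1]+.0525)<.014);print(m.sum(),np.round(np.nanmedian(w[m],0),4),np.round(np.nanmin(w[m],0),4),np.round(np.nanmax(w[m],0),4))
cv2.imwrite("pics/d.png",crop(p,[.4385,-.0525,.12],100,500))
print(proj(p,[.4385,-.0525,.125]))
E
```

```text
t 2.95 eef [ 0.4356 -0.0555  0.157 ] yaw_y -25.44 tilt 0.31 F [ 0.52 -0.8   0.17] w 0.6 shift [0.0041 0.0016 0.053 ]
235 [ 0.4383 -0.0504  0.1256] [ 0.4333 -0.0567  0.118 ] [ 0.4429 -0.0465  0.1274]
crop 219 126 scale 2.5
(np.float64(319.07611330774785), np.float64(229.63472664454207))
```

View pics/d.png

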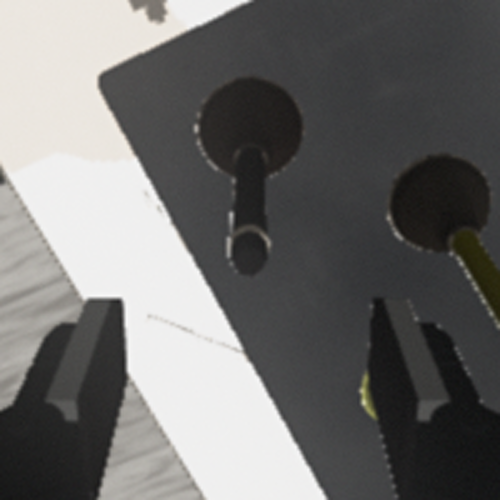

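Call:
{"api": "send_rows", "payload": {
  "deltas": "0.003 0 0.02 0; 0.003 0 0.04 0; 0.003 0 0.052 0; 0.003 0 0.052 0"
}}

```text
t: 3.4
eef_pos: [0.4385, -0.0526, 0.1069]
tool_rot: [-0.0, 0.845, 0.534, -0.001]
contact_force: [0.8, 0.2, 0.3]
gripper_width: 0.599
grasp_force: 0.0
```

Call:
{"api": "send_rows", "payload": {
  "deltas": "0 0 0 0;0 0 0 0;0 0 0 0;0 0 0 0;0 0 0 0",
  "claw": 0,
  "force": 30
}}

```text
t: 3.9
eef_pos: [0.4396, -0.0518, 0.108]
tool_rot: [0.0, 0.845, 0.535, 0.001]
contact_force: [-0.8, 0.7, 5.7]
gripper_width: 0.102
grasp_force: 30.9
```

Call:
{"api": "send_rows", "payload": {
  "deltas": "0 0 -0.02 0; 0 0 -0.05 0; 0 0 -0.09 0;0 0 -0.13 0;0 0 -0.13 0"
}}

```text
t: 4.4
eef_pos: [0.4421, -0.0517, 0.2422]
tool_rot: [0.003, 0.845, 0.535, 0.004]
contact_force: [0.5, 0.5, -0.6]
gripper_width: 0.101
grasp_force: 30.5
```

```bash
python3 - <<'E'
from h import *
p=bot.read_camera("wrist")
to([.441,.0915,.24])
print(proj(p,[.441,.0915,.102]))
cv2.imwrite("pics/e.png",p["img"][:,:,::-1])
E
```

```text
t 4.45 eef [ 0.4406 -0.0519  0.2396] yaw_y -25.39 tilt 0.32 F [ 0.17  0.33 -0.33] w 0.103 shift [ 0.1297 -0.0611 -0.0005]
(np.float64(238.5716237421808), np.float64(33.0638030619032))
```

View pics/e.png

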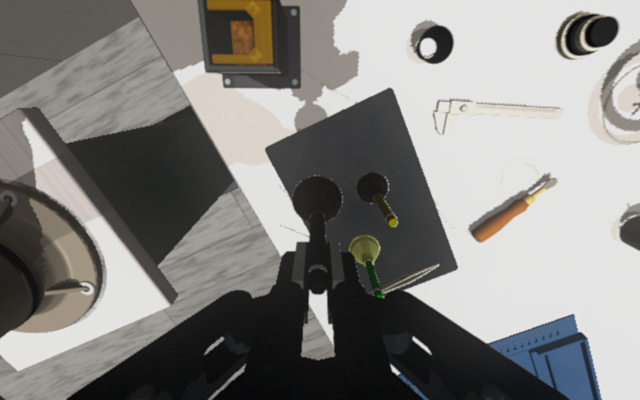

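Call:
{"api": "send_rows", "payload": {
  "deltas": "0.025 -0.02 0 0;0.05 -0.04 -0.01 0;0.07 -0.061 -0.02 0;0.07 -0.061 -0.02 0;0.07 -0.061 -0.02 0"
}}

```text
t: 4.95
eef_pos: [0.4132, 0.0375, 0.2563]
tool_rot: [-0.0, 0.845, 0.535, -0.001]
contact_force: [0.0, 0.3, -0.4]
gripper_width: 0.1
grasp_force: 30.5
```

```bash
python3 - <<'E'
from h import *
p=bot.read_camera("wrist");w=cloud(p)
to([.441,.0915,.24])
for n in ["keeper","keeper_mouth"]:
    print(n,[(np.round(d["xyz"],4).tolist(),round(d["confidence"],2)) for d in bot.landmark_of(p,n)][:2])
m=(np.hypot(w[...,0]-.441,w[...,1]-.0915)<.06)&(w[...,2]>.094)&(w[...,2]<.11)
r=cv2.minAreaRect((w[m][:,:2]*1000).astype(np.float32));print(m.sum(),np.round(np.median(w[m],0),4),r)
# held oiler: foot points
f=(np.hypot(w[...,0]-tool()[2][0],w[...,1]-tool()[2][1])<.05)&(w[...,2]>.14)&(w[...,2]<.21)
for lo in np.arange(.14,.21,.01):
    g=f&(w[...,2]>=lo)&(w[...,2]<lo+.01)
    if g.sum()>5: print(round(lo,3),g.sum(),np.round(w[g].min(0)[:2],4),np.round(w[g].max(0)[:2],4))
# platform through the notch
g=(np.hypot(w[...,0]-.441,w[...,1]-.0915)<.015);print("plat",g.sum(),np.round(np.percentile(w[g][:,2],[5,25,50,75,95]),4))
cv2.imwrite("pics/f.png",p["img"][:,:,::-1]);np.save("f.npy",w)
for a in [(0,0)]: print(proj(p,[.441,.0915,.102]))
c,s=np.cos(np.radians(-25.4)),np.sin(np.radians(-25.4))
for a,b in [(-31.5,-29.5),(-31.5,29.5),(31.5,29.5),(31.5,-29.5)]: print(a,b,np.round(proj(p,[.441+(c*a-s*b)/1e3,.0915+(s*a+c*b)/1e3,.102]),1))
E
```

```text
t 5.0 eef [0.4133 0.0368 0.2562] yaw_y -25.39 tilt 0.11 F [ 0.55 -0.86 -0.67] w 0.099 shift [0.0614 0.0016 0.0161]
keeper [([0.4451, 0.0915, 0.0023], 0.77)]
keeper_mouth [([0.4392, 0.0953, 0.1031], 0.58)]
3065 [0.45   0.0901 0.1028] ((441.996826171875, 91.92171478271484), (60.42420196533203, 64.6793441772461), 63.987728118896484)
0.15 235 [0.3918 0.0159] [0.4337 0.0575]
0.16 539 [0.3935 0.0197] [0.4322 0.0562]
0.17 604 [0.3972 0.0214] [0.4282 0.0525]
0.18 318 [0.4026 0.0271] [0.4232 0.0468]
0.19 140 [0.4068 0.0325] [0.4193 0.0429]
0.2 85 [0.4087 0.0349] [0.4177 0.0416]
plat 574 [0.0266 0.0273 0.0279 0.0284 0.1021]
(np.float64(319.19581237690113), np.float64(116.95631909301993))
-31.5 -29.5 [286.4 148.4]
-31.5 29.5 [284.3  83.2]
31.5 29.5 [354.3  83.3]
31.5 -29.5 [351.7 148.5]
```

View pics/f.png

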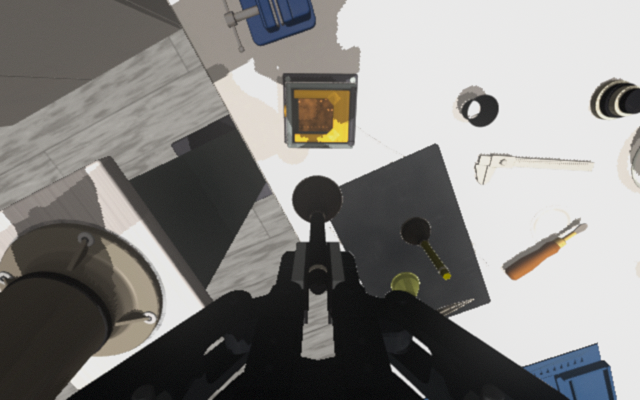

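The flap's notch is at (315,118). Through it the cork depth reads about z 0.028 m, 74 mm below the rim. The held oiler hangs vertically with its foot at (317,200). Next I move over the mouth.

Call:
{"api": "send_rows", "payload": {
  "deltas": "0.03 0.001 0 0;0.05 0.002 0 0;0.062 0.0026 0.01 0;0.062 0.0026 0.03 0;0.062 0.0026 0.034 0"
}}

```text
t: 5.6
eef_pos: [0.4417, 0.0914, 0.221]
tool_rot: [-0.001, 0.845, 0.534, -0.002]
contact_force: [-1.0, 0.3, -0.2]
gripper_width: 0.099
grasp_force: 30.5
```

```bash
python3 - <<'E'
from h import *
to([.4425,.0919,.207])
ims=[]
for c in ["wrist","scene"]:
    p=bot.read_camera(c);w=cloud(p)
    print(proj(p,[.442,.0919,.102]))
    ims.append(crop(p,[.442,.0919,.12],60,390))
    m=(np.hypot(w[...,0]-.442,w[...,1]-.0919)<.06)&(w[...,2]>.094)&(w[...,2]<.108)
    r=cv2.minAreaRect((w[m][:,:2]*1000).astype(np.float32));print(c,m.sum(),r)
    for lo in (.11,.12):
        g=(np.hypot(w[...,0]-.442,w[...,1]-.0919)<.04)&(w[...,2]>=lo)&(w[...,2]<lo+.01)
        if g.sum(): print(lo,g.sum(),np.round(w[g].min(0),4),np.round(w[g].max(0),4))
cv2.imwrite("pics/g.png",np.hstack(ims))
E
```

```text
t 5.6 eef [0.4417 0.0914 0.221 ] yaw_y -25.42 tilt 0.26 F [-1.02  0.33 -0.16] w 0.099 shift [0.0009 0.0005 0.014 ]
(np.float64(317.347899051667), np.float64(189.95034369926552))
crop 257 136 scale 3.25
wrist 2468 ((442.4798583984375, 92.44314575195312), (59.773521423339844, 65.14564514160156), 64.46577453613281)
0.11 2 [0.4512 0.101  0.1191] [0.4587 0.108  0.12  ]
0.12 462 [0.42   0.07   0.1204] [0.4619 0.1114 0.13  ]
(np.float64(291.1044992085286), np.float64(264.095701522208))
crop 230 197 scale 3.25
scene 470 ((438.20404052734375, 93.72835540771484), (60.73689270019531, 64.53861999511719), 64.33662414550781)
0.11 50 [0.4164 0.0714 0.1147] [0.4558 0.1134 0.1199]
0.12 132 [0.4181 0.0754 0.12  ] [0.4529 0.1126 0.13  ]
```

View pics/g.png

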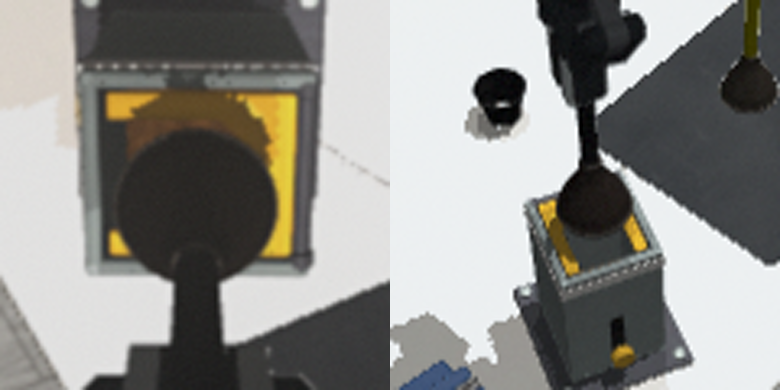

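Foot and mouth are concentric to within about 2 mm. I correct that and go down slowly.

Call:
{"api": "send_rows", "payload": {
  "deltas": "0.0015 0.0005 0.003 0;0.0015 0.0005 0.006 0;0.0015 0.0005 0.009 0;0.0015 0.0005 0.011 0;0.0015 0.0005 0.013 0"
}}

```text
t: 6.2
eef_pos: [0.4439, 0.0936, 0.2103]
tool_rot: [0.0, 0.845, 0.535, 0.0]
contact_force: [0.5, 0.1, -0.0]
gripper_width: 0.101
grasp_force: 30.5
```

Call:
{"api": "send_rows", "payload": {
  "deltas": "0 0 0.0015 0;0 0 0.003 0;0 0 0.0045 0;0 0 0.006 0;0 0 0.0075 0"
}}

```text
t: 6.7
eef_pos: [0.444, 0.0938, 0.203]
tool_rot: [0.0, 0.845, 0.535, 0.0]
contact_force: [-1.1, 0.0, 2.9]
gripper_width: 0.104
grasp_force: 30.8
```

Call:
{"api": "send_rows", "payload": {
  "deltas": "0 0 0.0015 0;0 0 0.003 0;0 0 0.0045 0;0 0 0.006 0;0 0 0.0075 0"
}}

```text
t: 7.2
eef_pos: [0.4437, 0.0937, 0.1951]
tool_rot: [-0.0, 0.845, 0.535, -0.0]
contact_force: [-1.4, 1.4, 3.4]
gripper_width: 0.098
grasp_force: 30.9
```

Call:
{"api": "send_rows", "payload": {
  "deltas": "0 0 0.002 0;0 0 0.004 0;0 0 0.006 0;0 0 0.008 0;0 0 0.01 0"
}}

```text
t: 7.7
eef_pos: [0.4432, 0.0935, 0.1847]
tool_rot: [-0.0, 0.845, 0.535, -0.001]
contact_force: [-1.0, 0.5, 0.6]
gripper_width: 0.101
grasp_force: 31.1
```

Call:
{"api": "send_rows", "payload": {
  "deltas": "0 0 0.002 0;0 0 0.004 0;0 0 0.006 0;0 0 0.008 0;0 0 0.01 0"
}}

```text
t: 8.2
eef_pos: [0.4441, 0.0934, 0.1753]
tool_rot: [0.0, 0.845, 0.534, 0.0]
contact_force: [-0.3, 0.2, 2.0]
gripper_width: 0.101
grasp_force: 30.8
```

Call:
{"api": "send_rows", "payload": {
  "deltas": "0 0 0.002 0;0 0 0.004 0;0 0 0.006 0;0 0 0.008 0;0 0 0.01 0"
}}

```text
t: 8.7
eef_pos: [0.4438, 0.0936, 0.1651]
tool_rot: [-0.0, 0.845, 0.535, -0.0]
contact_force: [-0.5, 0.3, 1.0]
gripper_width: 0.103
grasp_force: 30.8
```

Call:
{"api": "send_rows", "payload": {
  "deltas": "0 0 0.0015 0;0 0 0.003 0;0 0 0.0045 0;0 0 0.006 0;0 0 0.0075 0"
}}

```text
t: 9.2
eef_pos: [0.4439, 0.0936, 0.1577]
tool_rot: [-0.0, 0.845, 0.535, -0.0]
contact_force: [-0.9, -0.7, 1.2]
gripper_width: 0.104
grasp_force: 30.8
```

Call:
{"api": "send_rows", "payload": {
  "deltas": "0 0 0.0015 0;0 0 0.003 0;0 0 0.0045 0;0 0 0.006 0;0 0 0.0075 0"
}}

```text
t: 9.7
eef_pos: [0.4437, 0.0937, 0.1501]
tool_rot: [-0.0, 0.845, 0.535, -0.0]
contact_force: [-0.5, 0.0, -0.3]
gripper_width: 0.099
grasp_force: 30.6
```

Call:
{"api": "send_rows", "payload": {
  "deltas": "0 0 0.0015 0;0 0 0.003 0;0 0 0.0045 0;0 0 0.006 0;0 0 0.0075 0"
}}

```text
t: 10.2
eef_pos: [0.444, 0.0937, 0.1427]
tool_rot: [0.0, 0.845, 0.535, 0.0]
contact_force: [-0.1, -0.3, -0.6]
gripper_width: 0.098
grasp_force: 30.5
```

Call:
{"api": "send_rows", "payload": {
  "deltas": "0 0 0.0007 0;0 0 0.0014 0;0 0 0.0021 0;0 0 0.0028 0;0 0 0.0035 0"
}}

```text
t: 10.7
eef_pos: [0.444, 0.0937, 0.1393]
tool_rot: [0.0, 0.845, 0.535, 0.0]
contact_force: [0.1, 0.7, 0.3]
gripper_width: 0.104
grasp_force: 30.5
```

Call:
{"api": "send_rows", "payload": {
  "deltas": "0 0 0.0005 0;0 0 0.001 0;0 0 0.0015 0;0 0 0.002 0;0 0 0.0025 0"
}}

```text
t: 11.2
eef_pos: [0.4439, 0.0936, 0.1368]
tool_rot: [0.0, 0.845, 0.535, 0.0]
contact_force: [1.1, -0.2, -0.3]
gripper_width: 0.102
grasp_force: 30.5
```

Call:
{"api": "send_rows", "payload": {
  "deltas": "0 0 0.0004 0;0 0 0.0008 0;0 0 0.0012 0;0 0 0.0015 0;0 0 0.0015 0"
}}

```text
t: 11.7
eef_pos: [0.4439, 0.0936, 0.1353]
tool_rot: [0.0, 0.845, 0.535, 0.0]
contact_force: [0.5, -0.3, 0.5]
gripper_width: 0.104
grasp_force: 30.5
```

Call:
{"api": "send_rows", "payload": {
  "deltas": "0 0 0.0003 0;0 0 0.0006 0;0 0 0.001 0;0 0 0.001 0;0 0 0.001 0"
}}

```text
t: 12.2
eef_pos: [0.4439, 0.0936, 0.1343]
tool_rot: [0.0, 0.845, 0.535, -0.0]
contact_force: [0.1, 0.1, -0.6]
gripper_width: 0.102
grasp_force: 30.5
```

Call:
{"api": "send_rows", "payload": {
  "deltas": "0 0 0.0003 0;0 0 0.0006 0;0 0 0.001 0;0 0 0.001 0;0 0 0.001 0"
}}

```text
t: 12.7
eef_pos: [0.4439, 0.0936, 0.1333]
tool_rot: [0.0, 0.845, 0.535, -0.0]
contact_force: [-0.1, -0.3, -0.2]
gripper_width: 0.1
grasp_force: 30.5
```

Call:
{"api": "send_rows", "payload": {
  "deltas": "0 0 0.0003 0;0 0 0.0006 0;0 0 0.001 0;0 0 0.001 0;0 0 0.001 0"
}}

```text
t: 13.2
eef_pos: [0.4439, 0.0936, 0.1323]
tool_rot: [0.0, 0.845, 0.535, -0.0]
contact_force: [0.2, 0.1, -0.3]
gripper_width: 0.101
grasp_force: 30.5
```

```bash
python3 - <<'E'
from h import *
print(np.round(np.mean([(bot.read_camera("top"),bot.get_obs()["contact_force"])[1] for _ in range(5)],0),2))
E
```

```text
[-0.07  0.23 -0.4 ]
```

Call:
{"api": "send_rows", "payload": {
  "deltas": "0 0 0.0003 0;0 0 0.0006 0;0 0 0.001 0;0 0 0.001 0;0 0 0.001 0"
}}

```text
t: 13.95
eef_pos: [0.4439, 0.0936, 0.1313]
tool_rot: [-0.0, 0.845, 0.535, -0.0]
contact_force: [-1.0, -0.4, -0.3]
gripper_width: 0.106
grasp_force: 30.5
```

Call:
{"api": "send_rows", "payload": {
  "deltas": "0 0 0.0003 0;0 0 0.0006 0;0 0 0.001 0;0 0 0.001 0;0 0 0.001 0"
}}

```text
t: 14.45
eef_pos: [0.4439, 0.0937, 0.1304]
tool_rot: [0.0, 0.845, 0.535, 0.0]
contact_force: [-1.4, -0.0, 1.3]
gripper_width: 0.102
grasp_force: 30.7
```

Call:
{"api": "send_rows", "payload": {
  "deltas": "0 0 0.0002 0;0 0 0.0004 0;0 0 0.0004 0;0 0 0.0004 0;0 0 0.0004 0"
}}

```text
t: 14.95
eef_pos: [0.4439, 0.0937, 0.13]
tool_rot: [0.0, 0.845, 0.535, 0.0]
contact_force: [-0.1, -0.2, 3.0]
gripper_width: 0.103
grasp_force: 30.7
```

```bash
python3 - <<'E'
from h import *
P=[]
F=[]
for _ in range(6):
    p=bot.read_camera("wrist");F.append(bot.get_obs()["contact_force"])
print(np.round(np.mean(F,0),2));to([.4425,.0924,.2])
cv2.imwrite("pics/h.png",np.hstack([crop(p,[.442,.0919,.11],60,390),crop(bot.read_camera("scene"),[.442,.0919,.12],60,390)]))
E
```

```text
[-0.58  0.37  2.34]
t 15.25 eef [0.4439 0.0936 0.1299] yaw_y -25.37 tilt 0.0 F [-0.09  1.19  1.99] w 0.1 shift [-0.0017 -0.0008 -0.0701]
crop 254 188 scale 3.25
crop 230 197 scale 3.25
```

View pics/h.png

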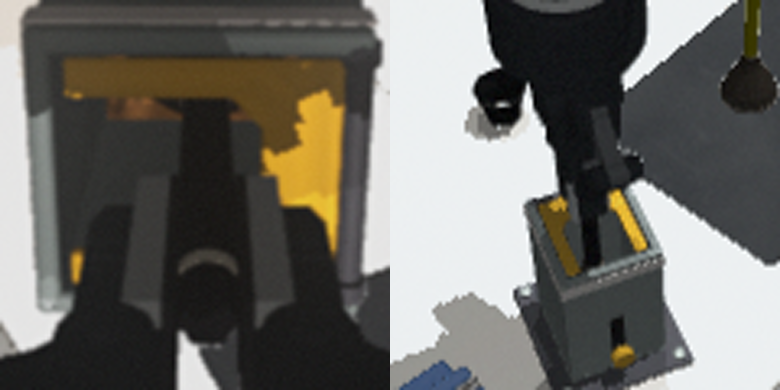

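Call:
{"api": "send_rows", "payload": {
  "deltas": "0 0 -0.0004 0;0 0 -0.0007 0;0 0 -0.0007 0;0 0 -0.0007 0;0 0 -0.0007 0",
  "force": 20
}}

```text
t: 15.8
eef_pos: [0.4439, 0.0936, 0.1306]
tool_rot: [-0.0, 0.845, 0.535, -0.0]
contact_force: [0.0, 0.6, -0.0]
gripper_width: 0.099
grasp_force: 30.7
```

Call:
{"api": "send_rows", "payload": {
  "deltas": "0 0 0 0;0 0 0 0;0 0 0 0;0 0 0 0;0 0 0 0",
  "claw": 0.4
}}

```text
t: 16.3
eef_pos: [0.4438, 0.0936, 0.1306]
tool_rot: [0.0, 0.845, 0.535, -0.0]
contact_force: [0.1, 0.6, 0.5]
gripper_width: 0.4
grasp_force: 0.0
```

Call:
{"api": "send_rows", "payload": {
  "deltas": "0 0 -0.01 0;0 0 -0.03 0;0 0 -0.06 0;0 0 -0.1 0;0 0 -0.12 0"
}}

```text
t: 16.8
eef_pos: [0.4449, 0.0944, 0.2543]
tool_rot: [0.001, 0.845, 0.535, 0.002]
contact_force: [0.2, 0.6, 0.1]
gripper_width: 0.4
grasp_force: 0.0
```

Call:
{"api": "send_rows", "payload": {
  "deltas": "-0.03 0 0 0;-0.06 0 0 0;-0.08 0 0 0;-0.08 0 0 0;-0.08 0 0 0"
}}

```text
t: 17.3
eef_pos: [0.4099, 0.0216, 0.2513]
tool_rot: [0.0, 0.845, 0.534, 0.001]
contact_force: [-0.4, 0.1, 0.4]
gripper_width: 0.402
grasp_force: 0.0
```

```bash
python3 - <<'E'
from h import *
p=bot.read_camera("wrist");w=cloud(p);to([.4425,.0924,.2])
print("rim",cv2.minAreaRect((w[(np.hypot(w[...,0]-.442,w[...,1]-.0919)<.06)&(w[...,2]>.094)&(w[...,2]<.106)][:,:2]*1000).astype(np.float32)))
for lo in (.11,.12,.13,.14,.15):
    g=(np.hypot(w[...,0]-.442,w[...,1]-.0919)<.04)&(w[...,2]>=lo)&(w[...,2]<lo+.01)
    if g.sum(): print(lo,g.sum(),np.round(w[g].min(0),4),np.round(w[g].max(0),4))
print([(np.round(d["xyz"],4).tolist(),round(d["confidence"],2)) for d in bot.landmark_of(p,"black_oiler_mid")][:2])
cv2.imwrite("pics/i.png",np.hstack([crop(p,[.442,.0919,.11],60,390),crop(bot.read_camera("scene"),[.442,.0919,.12],60,390)]))
E
```

```text
t 17.35 eef [0.4101 0.0222 0.2512] yaw_y -25.33 tilt 0.08 F [-0.26 -0.27 -0.21] w 0.399 shift [ 0.0773 -0.0008  0.0513]
rim ((441.839599609375, 91.93824768066406), (59.86219024658203, 64.45989227294922), 64.63339233398438)
0.13 6 [0.4381 0.0877 0.1354] [0.4482 0.0947 0.1399]
0.14 136 [0.4378 0.0874 0.14  ] [0.4481 0.0978 0.15  ]
0.15 12 [0.4392 0.0911 0.15  ] [0.4461 0.0959 0.1505]
[([0.4424, 0.0932, 0.0899], 0.75)]
crop 255 39 scale 3.25
crop 230 197 scale 3.25
```

View pics/i.png

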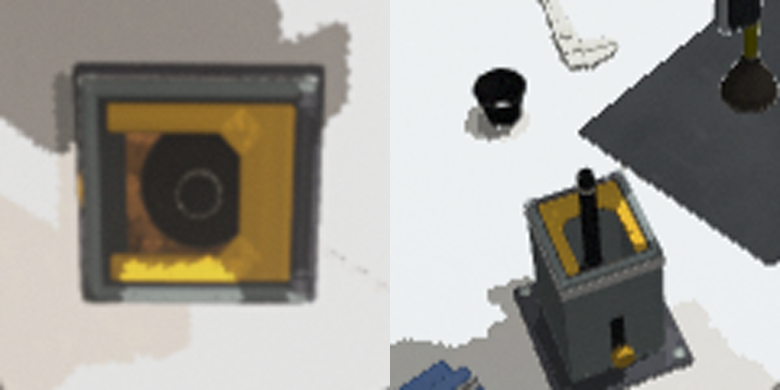

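The oiler stands upright with its stem top at (.443,.093), about 1 mm off the rim centre, and the flap is shut round the stem. I hand in.

```bash
python3 -c "
from station import bot
print(bot.hand_in())"
```

```text
the job is handed in; nothing more can be done
None
```

I put the black oiler away in the dust well and handed the job in at about 17 s of the 45 s; the hand-in returned no verdict. It stands upright on the cork about 1 mm off the mouth's centre, released, with the flap shut round its stem; I never touched the olive or green oiler.

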